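Find the high spot of a warped autosampler carousel

TASK

The autosampler's carousel plate is warped: find its high spot. Turn the carousel slowly by its centre knob at least one full turn from where it stands, all in one direction, watching the dial indicator that rides on its rim, then bring the highest spot (not the second, lower hump) back under the plunger, stop there and let go. Keep off the indicator and leave the other things on the bench where they are.

Things in the scene. Friction and masses are not known exactly. Their poses are not given: they have to be found in the camera images.
- knob (a point): Centre (half-way up) of the carousel's knob: an upright black ribbed cylinder, 40 mm in diameter and 46 mm tall, on the carousel's vertical turning axis. Its own z points up. A white line on its top and a red mark on the grey flange at its foot (flange 72 mm in diameter, top 23 mm below this point) turn with it.
- carousel (a joint): Angle of the carousel (knob and plate turn as one) in rad, counter-clockwise positive seen from above, 0 where it stands at the start; it turns endlessly and counts on past full turns. The bearing drags with about 0.08 N m, so it stays where it is left. Where the plate's high spot lies with respect to the knob's marks differs each time.
- dial_hand (a joint): Angle in rad of the dial's red hand, growing clockwise seen from above as the plunger is pushed up: 1.257 rad per mm (one turn is 5 mm), always within one turn of 0. The higher the rim under the plunger, the larger it is. The gauge's setting differs each time, so only differences between readings mean anything. It follows well if the carousel turns slower than about 2 rad/s.
- dial_centre (a point): Centre of the white face of the dial indicator, which looks straight up (80 mm case, 50 ticks of 0.1 mm; at 0 the red hand points away from the column). It sits 130 mm from the carousel's axis, its face about 48 mm above the centre of the knob.
- tip (a point): Foot of the indicator's plunger, a steel rod with a ball end 5 mm in diameter below the dial; it rides on the plate's top, 130 mm from the carousel's axis, and moves straight up and down with the warp.
- autosampler: White housing, 215 x 225 x 68 mm, fixed; origin at its underside on the carousel's axis, z up, the indicator on its +x side. Above it the carousel's plate: a white disc 280 mm in diameter, 4 mm thick, with two rings of tube holes, top about 27 mm below the knob's centre, warped by about 4 mm. A post with a sampling arm, 190 mm tall, stands at x = 85, y = 160 mm in this frame.
- indicator: Comparator stand of the dial indicator, fixed to the bench: dark foot 75 x 95 x 22 mm, steel column 14 mm in diameter and 212 mm tall, cross arm and dial 85 mm ahead along its -x. Origin under the foot's centre, 215 mm from the carousel's axis.
- vial_rack: Clear rack 75 x 175 mm with ten blue-capped vials, 83 mm tall, standing loose; origin under its centre. Leave it.
- wash_bottle: White wash bottle with a blue collar, 68 mm in diameter, 190 mm tall, standing loose; origin under its centre. Leave it.
- amber_bottle: Amber bottle with a black cap, 60 mm in diameter, 125 mm tall, standing loose; origin under its centre. Leave it.
- beaker: Glass beaker 68 mm in diameter, 85 mm tall, standing loose; origin under its centre. Leave it.
- screwdriver: Screwdriver 170 mm long, lying loose; origin under its middle. Leave it.
- gauge_case: Dark case of the gauge, 85 x 55 x 28 mm, lying loose; origin under its centre. Leave it.
- sample_jar: White sample jar with a blue lid, 45 mm in diameter, 68 mm tall, standing loose; origin under its centre. Leave it.
Mind the look-alikes: they are no part of the job. Of the things that look like the indicator, the larger one is meant.

How it is judged:
By the outcome, as a careful person would: the job done as asked, in the order asked, and still so for the second after the job is handed in, with the robot touching nothing.
It also fails if it takes over 72 s, if anything falls off the work surface, if the arm or the gripper's body presses on something with over 40 N, if the wrist force passes 120 N, or if a joint passes its speed limit or range.

ROBOT

A 6-joint arm with a two-finger parallel gripper is mounted at the origin on the work surface. World frame = base frame: x ahead of the robot, y to its left, z up, the work surface at z = 0. Lengths are in mm, angles in rad, forces in N, time in s.
With the tool pointing down it reaches from about 300 to 850 mm from the base axis. Payload 5.4 kg.
Tool frame: the origin (TCP) lies midway between the tips of the shut fingers; the grasp point (between the pads) lies r.tcp_to_grasp behind it (r.tcp_to_grasp is the distance from the TCP to the grasp point, in mm); x points along the fingers, z is the direction in which the jaws open and shut, and the axes are right-handed (so a half turn about x gives the same grasp; the last joint's range is limited). The gripper opens to 85 mm and grips with 20 to 120 N. Pads are 22 mm wide; open, the fingers measure 114 mm over their backs; the gripper's body (76 mm by 85 mm) begins 54 mm behind the grasp point. The pads swing forward as they close: fully open they stand 13 mm farther back than shut.
Start: joints at [1.087, 0.158, 1.597, -0, 1.386, -0.21], TCP at [155.486, 553.561, 231.299] pointing down, gripper open.
Joint ranges: [-2.91, 2.91], [-0.94, 2.29], [0.18, 2.7], [-1.29, 4.43], [0.17, 2.64], [-3, 3]. Speed limits (rad/s): [2.57, 2.57, 3.14, 3.14, 3.14, 3.14].

INTERFACE

Orientations are given as a rotation vector (axis times angle).
In Python, from cell import r gives the robot as it stands. The module is installed in compiled form; this text tells all that it offers.
- The arm moves only by the tool jog_arm, never from a script. Its argument "steps" is a list of rows, each a list of 5 numbers: the opening, from 0 (shut) to 1 (fully open), then the shift along the tool's x, y, z in m, then the turn about the tool's x in degrees. In form: [[fingers, x, y, z, roll], ...]. A call has exactly 10 rows; each row is the pose to reach, as a shift and turn from the pose commanded when the call began, along the tool's axes at that moment; what a row does not reach only later rows make up. A row lasts 1/8 s, in which the tool goes at most 62.5 mm and 10.7 degrees, less where a joint would pass 70% of its speed; a pose out of reach is approached as far as the arm can. A call with a gripper value outside its range is refused whole. The fingers move at their own pace and stop on an object; "squeeze" is the grip in N (left out, the last holds). Time passes only in rows, so rows that repeat a pose let the fingers close, or fill a call up. It gives the time, the measured TCP pose, the force and the opening at its end, in the units of the state.
- r.sense(): the state, without advancing time (a new reading comes with each control period).
- r.camera(name): name is "side" or "top" or "wrist"; returns the picture (420x560x3 uint8, red, green, blue); there is no depth.
- r.get_calibration(name): a dict with "vertical_fov" (degrees; the focal length in pixels is half the picture's height over the tangent of half this angle, whatever the lens; pixels are square), "cx", "cy" (the principal point, pixels), "world_to_cam" (4x4, takes a point from world to camera coordinates). Camera axes: x right, y up, looking along -z (the intrinsics and any distortion apply to the point x, -y, -z); pixel columns grow to the right and rows downward; lengths in mm; the calibration is good to about 2 mm. A picture is of the moment at which its call begins: read the wrist's pose just before it. get_calibration takes no time and is no camera call; for the wrist camera it gives the pose at the moment of the call.
- r.sign_off(): hands the job in, once; it reports no verdict.
Trained networks look in the newest picture that a camera, given by its name, has taken for a name from the list of things; names that differ only in an ending like _2 or _b are one class to them, and where a whole thing is asked for, a point or a joint stands for the part that bears it (a point fixed in the world has none). Each returns a list of dicts, best first, with "conf" (0 to 1); they miss things now and then, are a little off and sometimes report something else, mostly with a low value. They report only what shows in the picture. A call takes as long as a camera call. They do not tell look-alikes from the thing itself.
- r.find_in(camera, label): "location" ([column, row] in pixels, amid what is visible of it).
- r.spot_point(camera, label): "location" ([column, row] in pixels: a listed point, or the origin of a listed thing).
The state is a dict: "time": time; "joint_positions": joint angles; "qd": joint speeds; "effort": joint torques, N m; "eef_pos": TCP position; "orientation": TCP orientation; "contact_force": force on the tool from outside, world axes, zero at the start; "ft_torque": the same for the moment, N m; "grip_width": finger opening in mm.
Only numpy, scipy, OpenCV 4.12 (cv2) and the standard library are available. Lean on these libraries where they do the work, as an engineer would, in place of code of your own. Each camera call takes 0.05 s, during which the arm holds its last target. There are 200 camera calls.

## Working session

There is one attempt and no reset: what is moved stays moved. The work goes in short steps, Python scripts to look and compute and a tool call to move; the robot and the scene stay as the last step left them, time stands still between calls to the robot, and variables do not carry over. Pictures are saved under pics/ and viewed, about 8 in all and at most 12, crops included, and the job is handed in when it is done.

Besides the shell and the picture viewer there is one more tool, called after "Call:" as a command line: name --pt "numbers of a row" for each row, then --argument value for the rest. jog_arm: Moves the arm, as the interface text tells. Its arguments: {"type":"object","properties":{"steps":{"type":"array"},"squeeze":{"type":"number"}},"required":["steps"]}

```bash
mkdir -p pics; cat > h.py <<'E'
import numpy as np,cv2
from cell import r
def cal(n):
    c=r.get_calibration(n); f=210/np.tan(np.radians(c["vertical_fov"])/2); return c,f
def ray(n,px):
    c,f=cal(n); M=np.array(c["world_to_cam"]); R=M[:3,:3]; o=-R.T@M[:3,3]
    d=R.T@np.array([(px[0]-c["cx"])/f,-(px[1]-c["cy"])/f,-1]); return o,d
def proj(n,p):
    c,f=cal(n); q=np.array(c["world_to_cam"])@np.array([*p,1.]); return [c["cx"]-f*q[0]/q[2]*1, c["cy"]+f*q[1]/q[2]]
def atz(n,px,z):
    o,d=ray(n,px); return o+d*(z-o[2])/d[2]
def tri(a,b):
    (o,d),(p,e)=a,b; A=np.c_[d,-e]; s=np.linalg.lstsq(A,p-o,rcond=None)[0]; x=o+d*s[0];y=p+e*s[1]; return (x+y)/2,np.linalg.norm(x-y)
E
python3 - <<'E'
from h import *
print(r.sense(),r.tcp_to_grasp)
ims=[]
for n in ["top","side","wrist"]:
    im=r.camera(n); cv2.imwrite(f"pics/{n}0.png",im[...,::-1])
    c=r.get_calibration(n);print(n,{k:(np.round(v,3).tolist()) for k,v in c.items()})
    for l in ["knob","dial_centre","tip","autosampler","indicator"]:
        print(n,l,[(np.round(d["location"]).tolist(),round(d["conf"],2)) for d in r.spot_point(n,l)])
E
```

```text
{'time': 0.0, 'joint_positions': array([ 1.08692379e+00,  1.59087230e-01,  1.59823374e+00, -2.10228103e-05,
        1.38618368e+00, -2.10097720e-01]), 'qd': array([ 0.00133137,  0.00056295, -0.00012149,  0.0017652 , -0.00073529,
        0.0004648 ]), 'effort': array([ 1.63122662e-03, -3.96012390e+01, -3.31424582e+01, -1.61919393e-04,
        8.58296145e-03,  9.38474727e-06]), 'eef_pos': array([155.20183853, 553.03629687, 230.29468506]), 'orientation': array([-1.00614016,  1.32812817,  1.0047579 ]), 'contact_force': array([ 0.12476059, -0.37922578, -0.50689188]), 'ft_torque': array([-0.03090069, -0.03958927,  0.02294451]), 'grip_width': 85.56570720915438} 18.700000000000003
top {'vertical_fov': 52.543, 'cx': 276.549, 'cy': 209.704, 'world_to_cam': [[0.02, -1.0, -0.018, 20.109], [0.991, 0.018, 0.133, -597.067], [-0.133, -0.02, 0.991, -1192.447], [0.0, 0.0, 0.0, 1.0]]}
top knob [([315.0, 255.0], 0.76)]
top dial_centre [([342.0, 212.0], 0.65), ([308.0, 152.0], 0.56)]
top tip []
top autosampler [([314.0, 258.0], 0.61)]
top indicator [([309.0, 144.0], 0.93), ([353.0, 194.0], 0.91), ([313.0, 256.0], 0.27)]
side {'vertical_fov': 46.363, 'cx': 281.216, 'cy': 206.902, 'world_to_cam': [[0.772, -0.635, -0.02, -424.551], [0.345, 0.392, 0.853, -327.713], [-0.534, -0.665, 0.522, -1154.692], [0.0, 0.0, 0.0, 1.0]]}
side knob [([274.0, 241.0], 0.61)]
side dial_centre [([340.0, 202.0], 0.87), ([324.0, 219.0], 0.62), ([277.0, 282.0], 0.33)]
side tip []
side autosampler [([275.0, 282.0], 0.9)]
side indicator [([359.0, 232.0], 0.94), ([352.0, 271.0], 0.67)]
wrist {'vertical_fov': 69.925, 'cx': 275.454, 'cy': 211.365, 'world_to_cam': [[0.271, 0.963, -0.0, -574.626], [-0.917, 0.258, -0.303, 38.705], [-0.292, 0.082, 0.953, -380.202], [0.0, 0.0, 0.0, 1.0]]}
wrist knob []
wrist dial_centre []
wrist tip []
wrist autosampler []
wrist indicator []
```

View pics/top0.png

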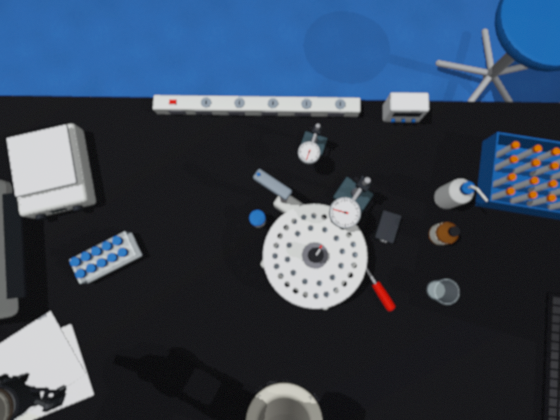

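View pics/side0.png

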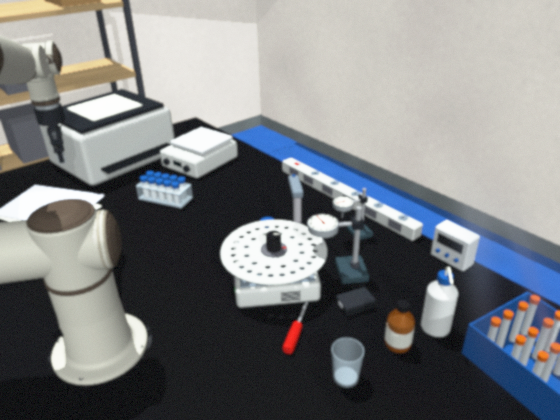

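The top view shows the carousel centred near (315,256), with the larger indicator's dial at (345,212). The smaller look-alike is at (308,152). In the side view the knob is at (274,241) and the dial at (323,224).

```bash
cat >> h.py <<'E'
def wrapd(a): return (a+180)%360-180
E
python3 - <<'E'
from h import *
k,e=tri(ray("top",[315,255]),ray("side",[274,241])); print("knob",k,e)
d,e=tri(ray("top",[344,212]),ray("side",[323,222])); print("dial",d,e, np.linalg.norm((d-k)[:2]))
print("proj",proj("top",k),proj("side",k))
a=cv2.imread("pics/top0.png"); b=cv2.imread("pics/side0.png")
A=cv2.resize(a[185:285,245:385],None,fx=5,fy=5,interpolation=cv2.INTER_CUBIC)
B=cv2.resize(b[195:295,210:350],None,fx=5,fy=5,interpolation=cv2.INTER_CUBIC)
cv2.imwrite("pics/crop0.png",cv2.resize(np.vstack([A,B]),(420,600)))
cv2.imwrite("pics/cropA.png",cv2.resize(A,(800,571)))
from scipy.spatial.transform import Rotation as R
print(R.from_rotvec(r.sense()["orientation"]).as_matrix().round(3))
E
```

```text
knob [466.22598559 -74.98746725 125.05221745] 1.0719118204228306
dial [ 576.03149037 -144.93638327  171.88345164] 0.1177993369989664 130.192548680353
proj [np.float64(315.11800446545993), np.float64(254.8359346372092)] [np.float64(273.79728261856616), np.float64(241.02331614477598)]
[[-0.    -0.963  0.27 ]
 [-0.     0.27   0.963]
 [-1.     0.    -0.   ]]
```

View pics/cropA.png

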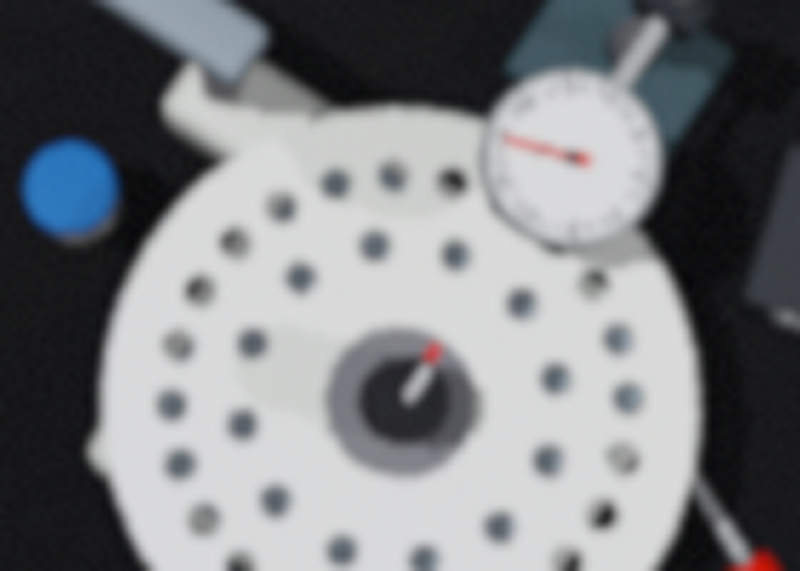

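Call:
jog_arm --pt "1 0 -0.012 -0.013 0" --pt "1 0 -0.036 -0.04 0" --pt "1 0 -0.062 -0.069 0" --pt "1 0 -0.09 -0.1 0" --pt "1 0 -0.118 -0.131 0" --pt "1 0 -0.146 -0.162 0" --pt "1 0 -0.174 -0.193 0" --pt "1 0 -0.202 -0.224 0" --pt "1 0 -0.228 -0.253 0" --pt "1 0 -0.25 -0.278 0" --squeeze 40

```text
time: 2.15
eef_pos: [321.2, 216.3, 231.2]
orientation: [-1.005, 1.326, 1.004]
contact_force: [1.1, -0.0, 0.3]
grip_width: 85.2
```

Call:
jog_arm --pt "1 0 -0.028 -0.031 -8" --pt "1 0 -0.056 -0.062 -16" --pt "1 0 -0.084 -0.093 -25" --pt "1 0 -0.112 -0.124 -34" --pt "1 0 -0.14 -0.156 -43" --pt "1 0 -0.165 -0.184 -52" --pt "1 0 -0.188 -0.209 -60" --pt "1 0 -0.206 -0.229 -67" --pt "1 0 -0.2187 -0.2435 -73" --pt "1 0 -0.2187 -0.2435 -75"

```text
time: 3.4
eef_pos: [467.8, -70.7, 231.2]
orientation: [-1.914, 0.544, 1.917]
contact_force: [-0.1, -0.3, -0.0]
grip_width: 85.1
```

```bash
python3 - <<'E'
from h import *
from scipy.spatial.transform import Rotation as R
s=r.sense(); print(s["eef_pos"],s["joint_positions"].round(3)); print(R.from_rotvec(s["orientation"]).as_matrix().round(3))
ims=[]
for n in ["top","side","wrist"]:
    im=r.camera(n)[...,::-1]; cv2.imwrite(f"pics/{n}1.png",im); ims.append(im)
    print(n,[(np.round(d["location"]).tolist(),round(d["conf"],2)) for d in r.spot_point(n,"knob")])
k=[466.2,-75,124.5]
print("wrist proj knobtop",proj("wrist",[466.2,-75,147.5]),"flange",proj("wrist",[466.2,-75,101.5]))
top=cv2.resize(ims[0][160:300,230:400],(400,330)); sd=cv2.resize(ims[1][150:290,210:380],(400,330))
w=cv2.resize(ims[2],(360,270))
o=np.zeros((600,800,3),np.uint8);o[:330,:400]=top;o[:330,400:]=sd;o[330:,:360]=w
cv2.imwrite("pics/m1.png",o)
E
```

```text
[467.83333035 -70.68533464 231.16985046] [-0.401 -0.11   1.871 -0.008  1.381 -2.995]
[[-0.003 -0.52  -0.854]
 [-0.007 -0.854  0.52 ]
 [-1.     0.008 -0.001]]
top [([315.0, 256.0], 0.91), ([390.0, 227.0], 0.71), ([262.0, 217.0], 0.25)]
side [([273.0, 240.0], 0.64)]
wrist [([271.0, 199.0], 0.56)]
wrist proj knobtop [np.float64(273.0763768252158), np.float64(211.54370960601298)] flange [np.float64(273.4756836183369), np.float64(196.95618699866256)]
```

View pics/m1.png

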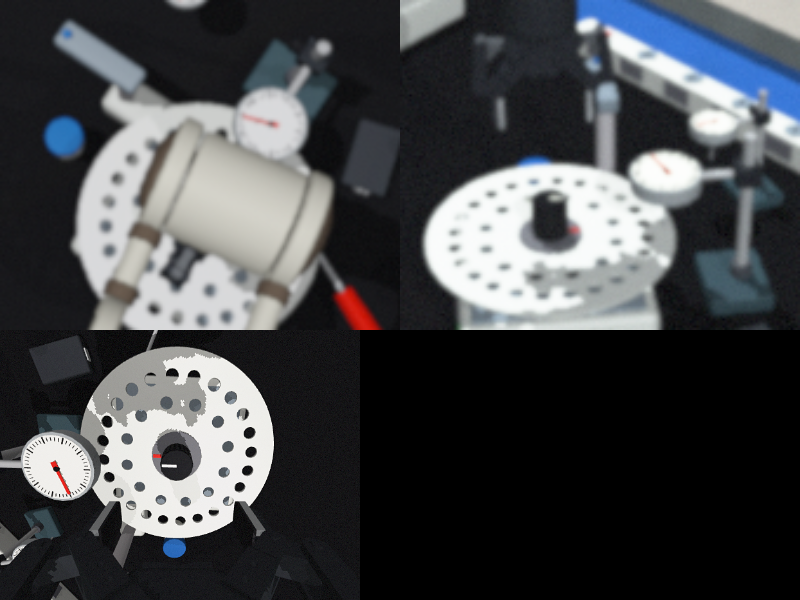

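The knob and flange show in all three views, and the top and wrist views both read the dial clearly. Joint 6 is at its limit, which explains the 4 mm offset. I'll roll back a little while descending.

Call:
jog_arm --pt "1 0 0 0 4" --pt "1 0.005 0 0 8" --pt "1 0.015 0 0 8" --pt "1 0.03 0 0 8" --pt "1 0.045 0 0 8" --pt "1 0.06 0 0 8" --pt "1 0.075 0 0 8" --pt "1 0.085 0 0 8" --pt "1 0.09 0 0 8" --pt "1 0.09 0 0 8"

```text
time: 4.95
eef_pos: [468.0, -69.8, 141.1]
orientation: [-1.828, 0.657, 1.829]
contact_force: [0.4, 0.0, -0.2]
grip_width: 85.6
```

```bash
cat > dial.py <<'E'
from h import *
D=np.array([576.,-144.9,172.]); K=np.array([466.2,-75,101.5])
def redang(n,c,rad,rmin,z,im):
    # red pixels near centre -> world plane z -> direction (deg, ccw world)
    hsv=cv2.cvtColor(im,cv2.COLOR_RGB2HSV); 
    m=((hsv[...,0]<10)|(hsv[...,0]>170))&(hsv[...,1]>70)&(hsv[...,2]>60)
    ys,xs=np.nonzero(m); w=hsv[ys,xs,1].astype(float)
    P=np.array([atz(n,[x,y],z)[:2]-c[:2] for x,y in zip(xs,ys)]).reshape(-1,2)
    q=np.hypot(*P.T); k=(q<rad)&(q>rmin); 
    if k.sum()<3: return None,int(k.sum())
    u=(w[k,None]*P[k]).sum(0); return np.degrees(np.arctan2(u[1],u[0])),int(k.sum())
def read(show=True):
    im=r.camera("top"); s=r.sense()
    a,n=redang("top",D,36,6,172,im)
    b,m=redang("side",D,36,6,172,r.camera("side"))
    away=np.degrees(np.arctan2(D[1]-K[1],D[0]-K[0]))+180   # toward axis = away from column
    h=[None if v is None else round((away-v)%360/72,3) for v in (a,b)]
    from scipy.spatial.transform import Rotation as R
    M=R.from_rotvec(s["orientation"]).as_matrix(); yaw=np.degrees(np.arctan2(M[1,2],M[0,2]))
    print("t",round(s["time"],2),"dial mm top,side",h,n,m,"yaw %.2f"%yaw,"eef",s["eef_pos"].round(1),"F",s["contact_force"].round(1),"w %.1f"%s["grip_width"],"j6 %.3f"%s["joint_positions"][5])
    return im,h,yaw
if __name__=="__main__": read()
E
python3 dial.py; python3 - <<'E'
from dial import *
for f,n in (("top0","top"),("side0","side")):
    im=cv2.imread(f"pics/{f}.png")[...,::-1].copy(); print(redang(n,D,36,6,172,im), redang(n,K,40,12,101.5,im))
E
```

```text
t 5.0 dial mm top,side [None, None] 2 0 yaw 140.83 eef [468.3 -69.9 141.5] F [ 0.7  0.7 -0.6] w 85.3 j6 -2.855
(None, 2) (np.float64(-32.208303455373795), 9)Traceback (most recent call last):
  File "<stdin>", line 3, in <module>
  File "dial.py", line 8, in redang
    P=np.array([atz(n,[x,y],z)[:2]-c[:2] for x,y in zip(xs,ys)]).reshape(-1,2)
                ~~~^^^^^^^^^^^
  File "h.py", line 11, in atz
    o,d=ray(n,px); return o+d*(z-o[2])/d[2]
        ~~~^^^^^^
  File "h.py", line 6, in ray
    c,f=cal(n); M=np.array(c["world_to_cam"]); R=M[:3,:3]; o=-R.T@M[:3,3]
        ~~~^^^
  File "h.py", line 4, in cal
    c=r.get_calibration(n); f=210/np.tan(np.radians(c["vertical_fov"])/2); return c,f
ValueError: time passes only in moves, steps and waits
```

```bash
python3 - <<'E'
s=open("h.py").read()
s=s.replace('def cal(n):\n    c=r.get','_C={}\ndef cal(n):\n    if n in _C: return _C[n]\n    c=r.get').replace('/2); return c,f','/2); _C[n]=(c,f); return c,f')
open("h.py","w").write(s)
s=open("dial.py").read()
i=s.index("    hsv=");j=s.index("    P=np")
s=s[:i]+'''    f=im.astype(float); red=f[...,0]-(f[...,1]+f[...,2])/2
    ys,xs=np.nonzero(red>18); w=red[ys,xs]
'''+s[j:]
open("dial.py","w").write(s)
E
cat > t.py <<'E'
from dial import *
for f,n in (("top0","top"),("top1","top"),("side0","side"),("side1","side")):
    im=cv2.imread(f"pics/{f}.png")[...,::-1].copy(); print(f,redang(n,D,36,6,172,im), redang(n,K,40,12,101.5,im))
E
python3 t.py; python3 dial.py
```

```text
top0 (np.float64(72.17693734876765), 27) (np.float64(-32.81569108378966), 17)
top1 (np.float64(72.20847569864485), 27) (None, 0)
side0 (np.float64(75.23722771619322), 8) (np.float64(-28.936624507665346), 17)
side1 (np.float64(75.84695305235007), 9) (np.float64(-29.1502738087573), 16)
t 5.1 dial mm top,side [np.float64(1.046), np.float64(1.006)] 27 8 yaw 140.83 eef [468.5 -70.  141.9] F [0.1 0.2 0.1] w 85.1 j6 -2.855
```

Call:
jog_arm --pt "1 0 0.0025 -0.001 0" --pt "1 0.005 0.005 -0.0017 0" --pt "1 0.015 0.005 -0.0017 0" --pt "1 0.027 0.005 -0.0017 0" --pt "1 0.034 0.005 -0.0017 0" --pt "1 0.034 0.005 -0.0017 0" --pt "0.3 0.034 0.005 -0.0017 0" --pt "0.3 0.034 0.005 -0.0017 0" --pt "0.3 0.034 0.005 -0.0017 0" --pt "0.3 0.034 0.005 -0.0017 0" --squeeze 40

```text
time: 6.4
eef_pos: [465.6, -74.4, 107.9]
orientation: [-1.826, 0.657, 1.83]
contact_force: [-4.2, 2.6, 5.5]
grip_width: 38.8
```

```bash
cat >> dial.py <<'E'
    b=redang("side",K,40,12,101.5,r.camera("side")); print("mark side",b)
E
python3 dial.py
```

```text
File "dial.py", line 22
    b=redang("side",K,40,12,101.5,r.camera("side")); print("mark side",b)
IndentationError: unexpected indent
```

```bash
sed -i 's/^if __name__.*/if __name__=="__main__":\n    read()/' dial.py; python3 dial.py
```

```text
t 6.45 dial mm top,side [np.float64(1.012), np.float64(0.993)] 28 7 yaw 140.83 eef [465.6 -74.4 107.8] F [-5.6  2.9  5.7] w 39.4 j6 -2.866
mark side (np.float64(-30.17597187906936), 9)
```

Call:
jog_arm --pt "0.3 0 0 0 3" --pt "0.3 0 0 0 6" --pt "0.3 0 0 0 9" --pt "0.3 0 0 0 12" --pt "0.3 0 0 0 15" --pt "0.3 0 0 0 18" --pt "0.3 0 0 0 21" --pt "0.3 0 0 0 24" --pt "0.3 0 0 0 27" --pt "0.3 0 0 0 30"

```text
time: 7.8
eef_pos: [465.9, -74.8, 107.9]
orientation: [-1.473, 1.023, 1.472]
contact_force: [-1.9, -0.6, 4.6]
grip_width: 39.2
```

```bash
python3 dial.py
```

```text
t 7.85 dial mm top,side [np.float64(1.288), np.float64(1.217)] 25 11 yaw 110.63 eef [465.9 -74.8 107.9] F [-2.9  0.8  4.6] w 39.0 j6 -2.339
mark side (np.float64(-61.845420760078085), 13)
```

Works: the mark followed 30° and the dial changes. I'll continue the same way.

Call:
jog_arm --pt "0.3 0 0 0 3" --pt "0.3 0 0 0 6" --pt "0.3 0 0 0 9" --pt "0.3 0 0 0 12" --pt "0.3 0 0 0 15" --pt "0.3 0 0 0 18" --pt "0.3 0 0 0 21" --pt "0.3 0 0 0 24" --pt "0.3 0 0 0 27" --pt "0.3 0 0 0 30"

```text
time: 9.2
eef_pos: [465.9, -75.3, 107.9]
orientation: [-1.093, 1.288, 1.088]
contact_force: [-3.1, -3.2, 4.4]
grip_width: 39.3
```

```bash
python3 dial.py
```

```text
t 9.25 dial mm top,side [np.float64(2.831), np.float64(2.697)] 26 13 yaw 80.66 eef [466.  -75.3 107.9] F [-3.4 -2.6  4.2] w 38.9 j6 -1.816
mark side (np.float64(-94.10523386534015), 13)
```

Call:
jog_arm --pt "0.3 0 0 0 3" --pt "0.3 0 0 0 6" --pt "0.3 0 0 0 9" --pt "0.3 0 0 0 12" --pt "0.3 0 0 0 15" --pt "0.3 0 0 0 18" --pt "0.3 0 0 0 21" --pt "0.3 0 0 0 24" --pt "0.3 0 0 0 27" --pt "0.3 0 0 0 30"

```text
time: 10.6
eef_pos: [465.8, -75.8, 107.9]
orientation: [-0.697, 1.464, 0.688]
contact_force: [-6.4, -4.7, 6.0]
grip_width: 39.1
```

```bash
python3 dial.py
```

```text
t 10.65 dial mm top,side [np.float64(3.832), np.float64(3.997)] 23 10 yaw 50.66 eef [465.8 -75.8 107.9] F [-6.2 -4.8  5.6] w 39.2 j6 -1.293
mark side (np.float64(-126.69001713517648), 13)
```

Call:
jog_arm --pt "0.3 0 0 0 3" --pt "0.3 0 0 0 6" --pt "0.3 0 0 0 9" --pt "0.3 0 0 0 12" --pt "0.3 0 0 0 15" --pt "0.3 0 0 0 18" --pt "0.3 0 0 0 21" --pt "0.3 0 0 0 24" --pt "0.3 0 0 0 27" --pt "0.3 0 0 0 30"

```text
time: 12.0
eef_pos: [465.3, -76.1, 107.8]
orientation: [-0.291, 1.558, 0.279]
contact_force: [-7.6, -5.0, 5.0]
grip_width: 39.1
```

```bash
python3 dial.py
```

```text
t 12.05 dial mm top,side [np.float64(4.145), np.float64(4.325)] 27 11 yaw 20.69 eef [465.4 -76.2 107.8] F [-7.8 -4.6  6.1] w 39.5 j6 -0.769
mark side (np.float64(-157.54215648005632), 12)
```

Call:
jog_arm --pt "0.3 0 0 0 3" --pt "0.3 0 0 0 6" --pt "0.3 0 0 0 9" --pt "0.3 0 0 0 12" --pt "0.3 0 0 0 15" --pt "0.3 0 0 0 18" --pt "0.3 0 0 0 21" --pt "0.3 0 0 0 24" --pt "0.3 0 0 0 27" --pt "0.3 0 0 0 30"

```text
time: 13.4
eef_pos: [464.8, -76.2, 107.8]
orientation: [0.118, 1.572, -0.133]
contact_force: [-9.7, -4.8, 7.1]
grip_width: 39.0
```

```bash
python3 dial.py
```

```text
t 13.45 dial mm top,side [np.float64(3.704), np.float64(3.774)] 26 9 yaw -9.28 eef [464.8 -76.2 107.8] F [-10.6  -5.3   7.2] w 39.0 j6 -0.246
mark side (np.float64(172.84616562421732), 14)
```

Call:
jog_arm --pt "0.3 0 0 0 3" --pt "0.3 0 0 0 6" --pt "0.3 0 0 0 9" --pt "0.3 0 0 0 12" --pt "0.3 0 0 0 15" --pt "0.3 0 0 0 18" --pt "0.3 0 0 0 21" --pt "0.3 0 0 0 24" --pt "0.3 0 0 0 27" --pt "0.3 0 0 0 30"

```text
time: 14.8
eef_pos: [464.3, -76.0, 107.8]
orientation: [0.527, 1.508, -0.543]
contact_force: [-11.4, -4.3, 10.3]
grip_width: 39.0
```

```bash
python3 dial.py
```

```text
t 14.85 dial mm top,side [np.float64(2.612), np.float64(2.407)] 28 11 yaw -39.28 eef [464.3 -75.9 107.8] F [-11.2  -4.1   9.7] w 39.0 j6 0.278
mark side (np.float64(145.50098338833567), 12)
```

Call:
jog_arm --pt "0.3 0 0 0 3" --pt "0.3 0 0 0 6" --pt "0.3 0 0 0 9" --pt "0.3 0 0 0 12" --pt "0.3 0 0 0 15" --pt "0.3 0 0 0 18" --pt "0.3 0 0 0 21" --pt "0.3 0 0 0 24" --pt "0.3 0 0 0 27" --pt "0.3 0 0 0 30"

```text
time: 16.2
eef_pos: [464.0, -75.5, 107.8]
orientation: [0.929, 1.363, -0.947]
contact_force: [-12.6, -3.7, 12.3]
grip_width: 39.3
```

```bash
python3 dial.py
```

```text
t 16.25 dial mm top,side [np.float64(2.252), np.float64(2.05)] 27 11 yaw -69.30 eef [464.  -75.5 107.8] F [-12.7  -4.3  10.7] w 39.4 j6 0.802
mark side (np.float64(118.9503299088401), 10)
```

Call:
jog_arm --pt "0.3 0 0 0 3" --pt "0.3 0 0 0 6" --pt "0.3 0 0 0 9" --pt "0.3 0 0 0 12" --pt "0.3 0 0 0 15" --pt "0.3 0 0 0 18" --pt "0.3 0 0 0 21" --pt "0.3 0 0 0 24" --pt "0.3 0 0 0 27" --pt "0.3 0 0 0 30"

```text
time: 17.6
eef_pos: [464.0, -75.0, 107.6]
orientation: [1.318, 1.13, -1.335]
contact_force: [-11.2, -1.1, 11.5]
grip_width: 39.0
```

```bash
python3 dial.py
```

```text
t 17.65 dial mm top,side [np.float64(2.922), np.float64(2.833)] 26 10 yaw -99.31 eef [464.1 -75.  107.6] F [-12.6  -2.7  12. ] w 39.1 j6 1.325
mark side (None, 0)
```

Call:
jog_arm --pt "0.3 0 0 0 3" --pt "0.3 0 0 0 6" --pt "0.3 0 0 0 9" --pt "0.3 0 0 0 12" --pt "0.3 0 0 0 15" --pt "0.3 0 0 0 18" --pt "0.3 0 0 0 21" --pt "0.3 0 0 0 24" --pt "0.3 0 0 0 27" --pt "0.3 0 0 0 30"

```text
time: 19.0
eef_pos: [464.3, -74.5, 107.6]
orientation: [1.684, 0.802, -1.701]
contact_force: [-11.9, -1.2, 10.2]
grip_width: 39.4
```

```bash
python3 dial.py
```

```text
t 19.05 dial mm top,side [np.float64(3.132), np.float64(3.088)] 24 10 yaw -129.32 eef [464.3 -74.5 107.6] F [-13.3  -0.6  11.3] w 39.4 j6 1.849
mark side (None, 0)
```

Call:
jog_arm --pt "0.3 0 0 0 3" --pt "0.3 0 0 0 6" --pt "0.3 0 0 0 9" --pt "0.3 0 0 0 12" --pt "0.3 0 0 0 15" --pt "0.3 0 0 0 18" --pt "0.3 0 0 0 21" --pt "0.3 0 0 0 24" --pt "0.3 0 0 0 27" --pt "0.3 0 0 0 30"

```text
time: 20.4
eef_pos: [464.7, -74.3, 107.6]
orientation: [2.015, 0.368, -2.029]
contact_force: [-10.8, 1.6, 10.1]
grip_width: 38.8
```

```bash
python3 dial.py
```

```text
t 20.45 dial mm top,side [np.float64(2.846), np.float64(2.701)] 25 12 yaw -159.32 eef [464.7 -74.3 107.6] F [-10.5   1.7   8.9] w 38.8 j6 2.372
mark side (None, 0)
```

Call:
jog_arm --pt "0.3 0 0 0 3" --pt "0.3 0 0 0 6" --pt "0.3 0 0 0 9" --pt "0.3 0 0 0 12" --pt "0.3 0 0 0 15" --pt "0.3 0 0 0 18" --pt "0.3 0 0 0 21" --pt "0.3 0 0 0 23" --pt "0.3 0 0 0 25" --pt "0.3 0 0 0 25"

```text
time: 21.8
eef_pos: [465.0, -74.3, 107.6]
orientation: [-2.181, 0.085, 2.193]
contact_force: [-7.1, 2.8, 8.0]
grip_width: 39.5
```

```bash
python3 dial.py
```

```text
t 21.85 dial mm top,side [np.float64(2.276), np.float64(2.06)] 25 12 yaw 175.87 eef [465.  -74.3 107.6] F [-7.5  1.9  7.7] w 39.1 j6 2.806
mark side (None, 0)
```

Call:
jog_arm --pt "0.6 0 0 0 0" --pt "0.9 0 0 0 0" --pt "0.9 0 0 0 0" --pt "0.9 0 0 0 0" --pt "0.9 0 0 0 0" --pt "0.9 0 0 0 -6" --pt "0.9 0 0 0 -16" --pt "0.9 0 0 0 -26" --pt "0.9 0 0 0 -36" --pt "0.9 0 0 0 -46"

```text
time: 23.2
eef_pos: [466.1, -75.0, 107.3]
orientation: [1.786, 0.685, -1.795]
contact_force: [0.6, -0.7, 0.1]
grip_width: 77.2
```

```bash
python3 dial.py
```

```text
t 23.25 dial mm top,side [np.float64(2.312), np.float64(2.1)] 27 13 yaw -137.55 eef [466.1 -75.  107.3] F [-0.6  0.2  0.3] w 76.9 j6 1.992
mark side (np.float64(6.229067298228999), 11)
```

Call:
jog_arm --pt "0.9 0 0 0 -10" --pt "0.9 0 0 0 -20" --pt "0.9 0 0 0 -30" --pt "0.9 0 0 0 -40" --pt "0.9 0 0 0 -50" --pt "0.9 0 0 0 -60" --pt "0.9 0 0 0 -70" --pt "0.9 0 0 0 -80" --pt "0.9 0 0 0 -90" --pt "0.9 0 0 0 -100"

```text
time: 24.6
eef_pos: [466.1, -75.0, 107.3]
orientation: [0.514, 1.508, -0.525]
contact_force: [1.0, 0.1, 0.1]
grip_width: 77.1
```

Call:
jog_arm --pt "0.9 0 0 0 -10" --pt "0.9 0 0 0 -20" --pt "0.9 0 0 0 -30" --pt "0.9 0 0 0 -40" --pt "0.9 0 0 0 -50" --pt "0.9 0 0 0 -50" --pt "0.3 0 0 0 -50" --pt "0.3 0 0 0 -50" --pt "0.3 0 0 0 -50" --pt "0.3 0 0 0 -50"

```text
time: 25.85
eef_pos: [465.0, -75.2, 107.6]
orientation: [-0.166, 1.571, 0.156]
contact_force: [-6.2, -0.4, 6.3]
grip_width: 39.6
```

```bash
python3 dial.py; python3 - <<'E'
import numpy as np
a=np.array([0,30.2,60.2,90.2,120.1,150.1,180.1,210.1,240.1,270.1,300.1,325])
T=np.array([1.012,1.288,2.831,3.832,4.145,3.704,2.612,2.252,2.922,3.132,2.846,2.276]);S=np.array([.993,1.217,2.697,3.997,4.325,3.774,2.407,2.05,2.833,3.088,2.701,2.06])
g=np.arange(0,360,.5)
for y in (T,S):
  for H in (2,3,4):
    F=lambda t:np.column_stack([np.ones_like(t)]+[f(k*np.radians(t)) for k in range(1,H+1) for f in (np.cos,np.sin)])
    c,*_=np.linalg.lstsq(F(a),y,rcond=None); v=F(g)@c; print(H,g[v.argmax()],v.max(),np.abs(F(a)@c-y).max())
  print(np.polyfit(a[3:6],y[3:6],2)@[0,0,1], -np.polyfit(a[3:6],y[3:6],2)[1]/2/np.polyfit(a[3:6],y[3:6],2)[0])
E
```

```text
t 25.9 dial mm top,side [np.float64(2.292), np.float64(2.068)] 24 14 yaw 11.75 eef [464.9 -75.2 107.6] F [-6.4 -0.9  6.8] w 39.0 j6 -0.613
mark side (np.float64(5.136523374590141), 6)
2 114.0 4.283734980498136 0.20456693489980537
3 113.0 4.24648012007108 0.17599228065347594
4 121.5 4.13154953946366 0.01712466269507651
-1.6639521614061172 117.60711134439829
2 113.0 4.425466320023289 0.20008602904419925
3 114.5 4.468026275785537 0.15806665886781834
4 118.5 4.356317765259259 0.030029761229370067
-2.2980543957133888 116.34928253574974
```

Call:
jog_arm --pt "0.3 0 0 0 4" --pt "0.3 0 0 0 8" --pt "0.3 0 0 0 12" --pt "0.3 0 0 0 16" --pt "0.3 0 0 0 20" --pt "0.3 0 0 0 24" --pt "0.3 0 0 0 28" --pt "0.3 0 0 0 32" --pt "0.3 0 0 0 36" --pt "0.3 0 0 0 40"

```text
time: 27.25
eef_pos: [464.9, -75.1, 107.6]
orientation: [0.382, 1.54, -0.395]
contact_force: [-5.5, -1.5, 6.6]
grip_width: 39.4
```

```bash
python3 dial.py
```

```text
t 27.3 dial mm top,side [np.float64(0.852), np.float64(0.859)] 24 13 yaw -28.52 eef [464.9 -75.2 107.6] F [-6.4 -2.8  6. ] w 39.1 j6 0.090
mark side (np.float64(-36.927226532608785), 11)
```

Call:
jog_arm --pt "0.3 0 0 0 4" --pt "0.3 0 0 0 8" --pt "0.3 0 0 0 12" --pt "0.3 0 0 0 16" --pt "0.3 0 0 0 20" --pt "0.3 0 0 0 24" --pt "0.3 0 0 0 28" --pt "0.3 0 0 0 32" --pt "0.3 0 0 0 36" --pt "0.3 0 0 0 40"

```text
time: 28.65
eef_pos: [465.0, -75.1, 107.5]
orientation: [0.92, 1.366, -0.934]
contact_force: [-5.2, -2.9, 5.6]
grip_width: 39.2
```

Call:
jog_arm --pt "0.3 0 0 0 4" --pt "0.3 0 0 0 8" --pt "0.3 0 0 0 12" --pt "0.3 0 0 0 16" --pt "0.3 0 0 0 20" --pt "0.3 0 0 0 24" --pt "0.3 0 0 0 28" --pt "0.3 0 0 0 32" --pt "0.3 0 0 0 36" --pt "0.3 0 0 0 40"

```text
time: 29.9
eef_pos: [465.0, -75.1, 107.4]
orientation: [1.435, 1.038, -1.449]
contact_force: [-6.5, -4.1, 5.0]
grip_width: 39.2
```

```bash
python3 dial.py
```

```text
t 29.95 dial mm top,side [np.float64(3.688), np.float64(3.794)] 26 11 yaw -108.57 eef [465.  -75.1 107.5] F [-6.9 -3.3  5.6] w 39.5 j6 1.486
mark side (np.float64(-120.67844382048027), 13)
```

Call:
jog_arm --pt "0.3 0 0 0 1" --pt "0.3 0 0 0 2" --pt "0.3 0 0 0 4" --pt "0.3 0 0 0 6" --pt "0.3 0 0 0 8" --pt "0.3 0 0 0 9" --pt "0.3 0 0 0 10" --pt "0.3 0 0 0 10" --pt "0.3 0 0 0 10" --pt "0.3 0 0 0 10"

```text
time: 31.3
eef_pos: [465.1, -75.2, 107.4]
orientation: [1.555, 0.931, -1.569]
contact_force: [-5.9, -3.6, 5.0]
grip_width: 39.2
```

```bash
python3 dial.py
```

```text
t 31.35 dial mm top,side [np.float64(3.919), np.float64(4.044)] 26 10 yaw -118.30 eef [465.1 -75.2 107.3] F [-6.4 -3.   4.9] w 38.9 j6 1.656
mark side (np.float64(-130.45761078253048), 11)
```

Call:
jog_arm --pt "0.3 0 0 0 1" --pt "0.3 0 0 0 2" --pt "0.3 0 0 0 4" --pt "0.3 0 0 0 6" --pt "0.3 0 0 0 8" --pt "0.3 0 0 0 9" --pt "0.3 0 0 0 10" --pt "0.3 0 0 0 10" --pt "0.3 0 0 0 10" --pt "0.3 0 0 0 10"

```text
time: 32.7
eef_pos: [465.1, -75.2, 107.3]
orientation: [1.674, 0.811, -1.688]
contact_force: [-6.6, -3.6, 4.9]
grip_width: 39.0
```

```bash
python3 dial.py
```

```text
t 32.75 dial mm top,side [np.float64(4.09), np.float64(4.266)] 27 10 yaw -128.30 eef [465.  -75.2 107.3] F [-6.5 -2.2  4.2] w 39.0 j6 1.831
mark side (np.float64(-141.1666300908362), 12)
```

Call:
jog_arm --pt "0.3 0 0 0 1" --pt "0.3 0 0 0 2" --pt "0.3 0 0 0 4" --pt "0.3 0 0 0 6" --pt "0.3 0 0 0 8" --pt "0.3 0 0 0 9" --pt "0.3 0 0 0 10" --pt "0.3 0 0 0 10" --pt "0.3 0 0 0 10" --pt "0.3 0 0 0 10"

```text
time: 34.1
eef_pos: [465.1, -75.2, 107.3]
orientation: [1.789, 0.68, -1.803]
contact_force: [-7.9, -3.0, 4.1]
grip_width: 38.8
```

```bash
python3 dial.py
```

```text
t 34.15 dial mm top,side [np.float64(4.149), np.float64(4.326)] 28 11 yaw -138.30 eef [465.  -75.2 107.3] F [-6.9 -2.9  4.2] w 39.5 j6 2.005
mark side (np.float64(-151.33115398911843), 12)
```

Call:
jog_arm --pt "0.3 0 0 0 1" --pt "0.3 0 0 0 2" --pt "0.3 0 0 0 4" --pt "0.3 0 0 0 6" --pt "0.3 0 0 0 8" --pt "0.3 0 0 0 9" --pt "0.3 0 0 0 10" --pt "0.3 0 0 0 10" --pt "0.3 0 0 0 10" --pt "0.3 0 0 0 10"

```text
time: 35.5
eef_pos: [465.0, -75.2, 107.3]
orientation: [1.9, 0.537, -1.914]
contact_force: [-6.5, -3.5, 4.8]
grip_width: 38.9
```

```bash
python3 dial.py
```

```text
t 35.55 dial mm top,side [np.float64(4.132), np.float64(4.317)] 29 10 yaw -148.30 eef [465.  -75.2 107.3] F [-6.9 -2.3  5. ] w 39.3 j6 2.180
mark side (np.float64(-161.79255985249515), 17)
```

Call:
jog_arm --pt "0.3 0 0 0 1" --pt "0.3 0 0 0 2" --pt "0.3 0 0 0 4" --pt "0.3 0 0 0 6" --pt "0.3 0 0 0 8" --pt "0.3 0 0 0 9" --pt "0.3 0 0 0 10" --pt "0.3 0 0 0 10" --pt "0.3 0 0 0 10" --pt "0.3 0 0 0 10"

```text
time: 36.9
eef_pos: [465.0, -75.3, 107.4]
orientation: [2.005, 0.38, -2.019]
contact_force: [-6.8, -3.5, 4.1]
grip_width: 39.2
```

```bash
python3 dial.py
```

```text
t 36.95 dial mm top,side [np.float64(4.029), np.float64(4.177)] 28 12 yaw -158.29 eef [465.  -75.2 107.3] F [-7.6 -2.8  5.1] w 39.4 j6 2.354
mark side (np.float64(-172.21842802034723), 17)
```

Call:
jog_arm --pt "0.3 0 0 0 1" --pt "0.3 0 0 0 2" --pt "0.3 0 0 0 4" --pt "0.3 0 0 0 6" --pt "0.3 0 0 0 8" --pt "0.3 0 0 0 9" --pt "0.3 0 0 0 10" --pt "0.3 0 0 0 10" --pt "0.3 0 0 0 10" --pt "0.3 0 0 0 10"

```text
time: 38.3
eef_pos: [465.0, -75.3, 107.3]
orientation: [2.105, 0.21, -2.118]
contact_force: [-7.8, -2.0, 4.6]
grip_width: 39.4
```

```bash
python3 dial.py
```

```text
t 38.35 dial mm top,side [np.float64(3.845), np.float64(3.999)] 27 10 yaw -168.29 eef [465.  -75.2 107.3] F [-6.7 -2.3  4.8] w 39.4 j6 2.529
mark side (np.float64(177.73024445664282), 17)
```

Call:
jog_arm --pt "0.3 0 0 0 1" --pt "0.3 0 0 0 2" --pt "0.3 0 0 0 4" --pt "0.3 0 0 0 6" --pt "0.3 0 0 0 8" --pt "0.3 0 0 0 9" --pt "0.3 0 0 0 10" --pt "0.3 0 0 0 10" --pt "0.3 0 0 0 10" --pt "0.3 0 0 0 10"

```text
time: 39.7
eef_pos: [465.0, -75.3, 107.3]
orientation: [2.197, 0.026, -2.209]
contact_force: [-8.1, -2.8, 4.4]
grip_width: 39.0
```

```bash
python3 dial.py
```

```text
t 39.75 dial mm top,side [np.float64(3.571), np.float64(3.64)] 29 11 yaw -178.29 eef [465.  -75.3 107.3] F [-7.2 -2.4  4.8] w 39.0 j6 2.703
mark side (np.float64(167.66948183823558), 17)
```

Call:
jog_arm --pt "0.3 0 0 0 -4" --pt "0.3 0 0 0 -9" --pt "0.3 0 0 0 -14" --pt "0.3 0 0 0 -19" --pt "0.3 0 0 0 -24" --pt "0.3 0 0 0 -29" --pt "0.3 0 0 0 -33" --pt "0.3 0 0 0 -35" --pt "0.3 0 0 0 -36" --pt "0.3 0 0 0 -36"

```text
time: 41.1
eef_pos: [465.0, -75.2, 107.3]
orientation: [1.834, 0.625, -1.848]
contact_force: [-6.6, -3.3, 3.0]
grip_width: 39.0
```

```bash
python3 dial.py
```

```text
t 41.15 dial mm top,side [np.float64(4.156), np.float64(4.328)] 28 11 yaw -142.27 eef [465.  -75.2 107.3] F [-7.6 -3.   4.7] w 39.4 j6 2.075
mark side (np.float64(-155.75715089397667), 14)
```

Call:
jog_arm --pt "0.3 0 0 0 0" --pt "0.5 0 0 0 0" --pt "0.7 0 0 0 0" --pt "1 0 0 0 0" --pt "1 0 0 0 0" --pt "1 0 0 0 0" --pt "1 0 0 0 0" --pt "1 -0.01 0 0 0" --pt "1 -0.025 0 0 0" --pt "1 -0.045 0 0 0"

```text
time: 42.5
eef_pos: [466.3, -74.7, 153.6]
orientation: [1.835, 0.625, -1.843]
contact_force: [0.1, 0.6, 0.8]
grip_width: 85.6
```

Call:
jog_arm --pt "1 -0.01 0 0 0" --pt "1 -0.025 0 0 0" --pt "1 -0.045 0 0 0" --pt "1 -0.065 0 0 0" --pt "1 -0.085 0 0 0" --pt "1 -0.1 0 0 0" --pt "1 -0.11 0 0 0" --pt "1 -0.11 0 0 0" --pt "1 -0.11 0 0 0" --pt "1 -0.11 0 0 0"

```text
time: 43.75
eef_pos: [466.1, -73.8, 261.5]
orientation: [1.834, 0.626, -1.845]
contact_force: [-0.1, -1.1, -0.5]
grip_width: 85.5
```

```bash
python3 dial.py; python3 -c "
from h import *
a=r.camera('top')[...,::-1][160:300,230:400];b=r.camera('side')[...,::-1][150:290,210:380]
cv2.imwrite('pics/end.png',np.hstack([cv2.resize(a,(400,330)),cv2.resize(b,(400,330))]))"
```

```text
t 43.8 dial mm top,side [np.float64(4.177), np.float64(4.406)] 28 12 yaw -142.17 eef [466.2 -73.8 261.6] F [-0.3  0.1  0.3] w 85.4 j6 2.073
mark side (np.float64(-156.12038198058028), 19)
```

View pics/end.png

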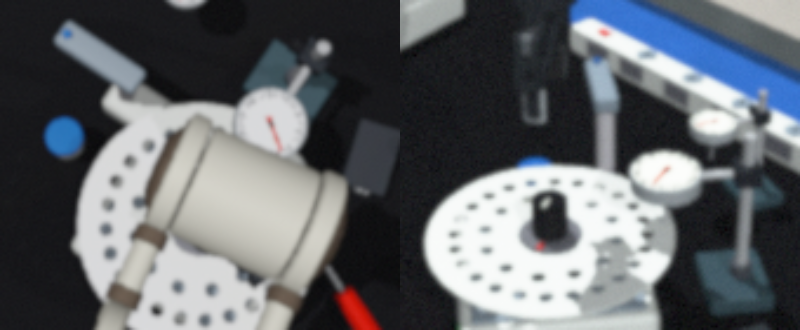

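The gripper is clear of the knob and the carousel stayed where I left it. The mark shows at about (541,244) in the side half of the picture. The dial is at its maximum reading and the other things look undisturbed, so I'm handing in.

```bash
python3 -c "
from cell import r
print(r.sign_off())"
```

```text
the job is handed in; nothing more can be done
None
```

I found the carousel's high spot, brought it back under the plunger and let go, then handed the job in at about 44 s. `sign_off` gives no verdict.

- **Turning:** I turned the knob clockwise, seen from above, through about 515° in total. That included one regrip at 325°, during which the carousel stayed put.
- **Humps:** The dial showed two humps. The main one peaked at about 4.15 mm near 119° from the start. The lower one peaked at about 3.13 mm near 270°.
- **Locating the peak:** I scanned the main hump again in 10° steps on the second pass, from 445° to 515°. Both flanks put the peak at about 479° (119° plus one turn). I then turned back 36° to that spot.
- **Last checks:** After release and retreat, the dial read 4.18 mm in the top view and 4.41 mm in the side view, the highest value each had shown. The red mark had not moved beyond the reading noise of under 0.5°. The contact force was about 0 N, and nothing else looked moved in the last picture.
- **Disagreement:** The two cameras differ by up to about 0.2 mm in absolute reading, but both place the peak at 478–480°.

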